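# Push a squeezed lemon half through the scrap flap

### The job

Clear the squeezed lemon half off the chopping station: with one finger push the self-closing scrap flap down and keep it open, and with the other finger push the lemon half over the edge of the opening so that it drops into the pan underneath; then let the flap close again. Only push: do not pinch the lemon half or lift it off the board, and do not slide it onto the shut flap. Leave everything else on the board and around it where it is.

Things in the scene. Friction and masses are not known exactly. Their poses are not given: they have to be found in the camera images.
- station: Fixed chopping station: wooden board on a box, 300 mm in its own x, 380 mm in its own y, flat top 115 mm up. Origin: centre of its underside, z up. An opening (x -65 to 65 mm, y 45 to 170 mm) in the board, 12 mm thick there, is shut by a flush steel flap; the scrap pan below has its floor at 14 mm. Past the opening the board ends at y = 190 mm.
- edge (a point): Middle of the edge of the opening that faces the lemon half, on top of the board (station x = 0, y = 45 mm, z = 115 mm). The flap's free edge lies along it.
- flap (a joint): Scrap flap angle, rad: 0 shut and flush, grows as it is pushed down, stop at 0.95. Steel plate 124 mm wide, 121 mm long, 3 mm thick, hinged along the opening's far edge (station y = 169 mm); its free edge is on the lemon's side. A spring shuts it: 0.09 N m to start it, 0.22 N m at 0.7 rad, so 1 to 5 N under a fingertip. The lemon's weight does not open it.
- flap_lip (a point): Middle of the flap's free edge, on its upper face; it moves down with the flap (121 mm from the hinge).
- lemon: Squeezed half lemon, cut side down on the board: a yellow dome 52 mm across at its foot, 30 mm tall, about 35 g; it slides, it does not roll. Origin: centre of its flat underside, z up. Its centre starts 34 to 75 mm before the edge of the opening (towards the station's -y), within 25 mm of the opening's middle line.
- bowl: Small steel bowl, 84 mm across, 42 mm tall, on the board's back corner; bystander. Origin: centre of its underside.
- mwiko: Short wooden mwiko (flat cooking paddle) 250 mm long along its own y, 16 mm tall, lying at the front of the board; bystander. Origin: middle of its length, on its underside.
- plate: White ceramic plate, 210 mm across, drying upside down in the upper tier of the green rack at the robot's right; bystander. Origin: centre of its underside.
- cup: Steel cup, 78 mm across, 85 mm tall, standing upside down in the upper tier of the rack; bystander. Origin: centre of its lower rim.
- spoon: Wooden spoon 210 mm long in the lower tier of the rack; bystander. Origin: near its middle, on its underside.
- pot: Lidded aluminium pot, 214 mm across, 165 mm tall, at the robot's left; bystander. Origin: centre of its underside.

How it is judged (in metres and radians):
On the way, in this order (a step that is already met when the one before it is completed fails the run):
1. the flap is held open while the lemon half still lies on the board before the opening (value of joint flap above 0.2 rad and y of lemon in the frame of station below 0.048 m and z of lemon in the frame of station above 0.105 m), for 0.2 s.
2. the lemon half has dropped through the opening (z of lemon in the frame of station below 0.075 m), for 0.1 s.
At the end, for the whole second after the job is handed in: The lemon half lies at rest in the pan under the board (its underside's centre more than 40 mm below the board's top), the flap is shut again (under 0.06 rad), and each bystander is within 30 mm of where it stood (z of lemon in the frame of station below 0.075 m and x of lemon in the frame of station between -0.14 and 0.14 m and y of lemon in the frame of station between -0.06 and 0.18 m and linear speed of lemon below 0.03 m/s and value of joint flap below 0.06 rad and distance of each of bowl, mwiko, plate, cup, spoon, pot from where it was at the start of the episode below 0.03 m); the robot touches nothing.
It fails at once if the lemon half is lifted (more than 15 mm above the board) (z of lemon in the frame of station above 0.13 m).
It fails at once if the lemon half is pinched or squeezed (more than 18 N from the fingers) (contact force between the fingers and lemon above 18 N).
It fails at once if the lemon half is slid onto the shut flap (its centre more than 20 mm past the edge, the flap under 0.12 rad) (y of lemon in the frame of station above 0.065 m and z of lemon in the frame of station above 0.107 m and value of joint flap below 0.12 rad).
It fails at once if a bystander (bowl, mwiko, plate, cup, spoon or pot) is moved by more than 30 mm (distance of any of bowl, mwiko, plate, cup, spoon, pot from where it was at the start of the episode above 0.03 m).
It also fails if it takes over 38 s, if anything falls off the work surface, if the arm or the gripper's body presses on something with over 40 N, if the wrist force passes 120 N, or if a joint passes its speed limit or range.

### The arm

A 6-joint arm with a two-finger parallel gripper is mounted at the origin on the work surface. World frame = base frame: x ahead of the robot, y to its left, z up, the work surface at z = 0. Lengths are in mm, angles in rad, forces in N, time in s.
With the tool pointing down it reaches from about 275 to 725 mm from the base axis. Payload 5.6 kg.
Tool frame: the origin (TCP) lies midway between the tips of the shut fingers; the grasp point (between the pads) lies 19 mm behind it (arm.grasp_offset is the distance from the TCP to the grasp point, in mm); x points along the fingers, y is the direction in which the jaws open and shut, and the axes are right-handed (so a half turn about x gives the same grasp; the last joint's range is limited). The gripper opens to 85 mm and grips with 20 to 120 N. Pads are 22 mm wide; open, the fingers measure 114 mm over their backs; the gripper's body (76 mm by 85 mm) begins 54 mm behind the grasp point. The pads swing forward as they close: fully open they stand 13 mm farther back than shut.
Start: joints at [-0.853, 0.255, 0.108, 0, -1.424, -0.285], TCP at [230.696, -499.272, 231.283] pointing down, gripper open.
Joint ranges: [-2.95, 2.95], [-1.21, 1.97], [-1.09, 1.5], [-2.87, 1.71], [-2.94, -0.07], [-3.05, 3.05]. Speed limits (rad/s): [2.57, 2.57, 3.14, 3.14, 3.14, 3.14].

### API

Orientations are given as a unit quaternion [w, x, y, z].
In Python, from workcell import arm gives the robot as it stands. Calls block until the motion is done:
- arm.reach(position, orientation): joint-space move of the TCP to a pose.
- arm.servo_line(position, rot=None, rate=150): straight line of the TCP; rot=None keeps the orientation; rate is the mean speed in mm/s.
- arm.goto_joints(angles): joint-space move.
- arm.gripper_open() and arm.close(grasp_force=None): open the fingers fully, or close them until they stop; grasp_force is the grip in N (None keeps the last).
- arm.wait(seconds).
- arm.solve_ik(position, orientation): joint angles nearest the present ones, or None.
- arm.snapshot(name): name is "scene" or "top"; returns a dict with "pixels" (384x512x3 uint8, blue, green, red), "fovy" (degrees; the focal length in pixels is half the picture's height over the tangent of half this angle, whatever the lens; pixels are square), "cx", "cy" (the principal point, pixels), "R" (3x3) and "t" (3): a world point X has camera coordinates R X + t. Camera axes: x right, y down, z forward; pixel columns grow to the right and rows downward; lengths in mm; the calibration is good to about 2 mm. A picture is of the moment at which its call begins. There is no depth.
A pose or a line that the arm cannot do raises arm.Unreachable and nothing moves.
- arm.finish_job(): hands the job in, once; it reports no verdict.
Trained networks look in the newest picture that a camera, given by its name, has taken for a name from the list of things; names that differ only in an ending like _2 or _b are one class to them, and where a whole thing is asked for, a point or a joint stands for the part that bears it (a point fixed in the world has none). Each returns a list of dicts, best first, with "p" (0 to 1); they miss things now and then, are a little off and sometimes report something else, mostly with a low value. They report only what shows in the picture. A call takes as long as a camera call.
- arm.boxes_of(camera, name): "extent" ([centre column, centre row, width, height] in pixels, round what is visible of it).
- arm.outline_of(camera, name): "mask" (384x512 bool, what is visible of it) and "extent" ([centre column, centre row, width, height] in pixels, round what is visible of it).
- arm.spot_point(camera, name): "centre" ([column, row] in pixels: a listed point, or the origin of a listed thing).
Readings, each from a call of its own:
- arm.current_t(): time.
- arm.current_joints(): joint angles.
- arm.current_qd(): joint speeds.
- arm.current_joint_torque(): joint torques, N m.
- arm.current_tcp_pos(): TCP position.
- arm.current_tool_rot(): TCP orientation.
- arm.current_contact_force(): force on the tool from outside, world axes, zero at the start.
- arm.current_wrist_torque(): the same for the moment, N m.
- arm.current_gripper_width(): finger opening in mm.
Only numpy, scipy, OpenCV 4.12 (cv2) and the standard library are available. Lean on these libraries where they do the work, as an engineer would, in place of code of your own. Each camera call takes 0.05 s, during which the arm holds its last target.

## Working session

There is one attempt and no reset: what is moved stays moved. The work goes in short steps, each a Python script; the robot and the scene stay as the last script left them, time stands still between calls to the robot, and variables do not carry over. Pictures are saved under pics/ and viewed, and the job is handed in when it is done.

```bash
mkdir -p pics; ls; cat > h.py <<'E'
import numpy as np, cv2
from workcell import arm
def cam(n):
    s=arm.snapshot(n); return s
def K(s):
    f=s["pixels"].shape[0]/2/np.tan(np.radians(s["fovy"])/2); return f
def proj(s,X):
    c=np.array(s["R"])@np.array(X,float)+np.array(s["t"]); f=K(s)
    return np.array([f*c[0]/c[2]+s["cx"],f*c[1]/c[2]+s["cy"]])
def onz(s,px,z):
    R=np.array(s["R"]);t=np.array(s["t"]);f=K(s)
    d=R.T@np.array([(px[0]-s["cx"])/f,(px[1]-s["cy"])/f,1.]);o=-R.T@t
    return o+d*(z-o[2])/d[2]
E
python3 - <<'E'
from h import *
for n in("scene","top"):
    s=cam(n); cv2.imwrite(f"pics/{n}0.png",s["pixels"])
    print(n,s["fovy"],s["cx"],s["cy"],-np.array(s["R"]).T@np.array(s["t"]))
    for o in("edge","flap_lip","lemon","station","bowl","mwiko"):
        print(o,[(np.round(d["centre"],1),round(d["p"],2),np.round(onz(s,d["centre"],0 if o=="station" else 115),1)) for d in arm.spot_point(n,o)][:3])
print(arm.current_t(),arm.current_tool_rot())
E
```

```text
pics
scene 45.33465478944191 265.65796219204776 199.14908263430073 [1051.37280598 -993.11229124 1425.26130366]
edge [(array([266.7, 186. ]), 0.72, array([539.1,  64.2, 115. ]))]
flap_lip [(array([269.2, 184.5]), 0.84, array([544.3,  75.3, 115. ]))]
lemon [(array([264.4, 201.5]), 0.55, array([565.2,  -9.2, 115. ]))]
station [(array([266.1, 213.7]), 0.85, array([556.3,  23.6,   0. ]))]
bowl [(array([284.9, 220.8]), 0.9, array([671.2, -58.1, 115. ]))]
mwiko [(array([238.9, 200.9]), 0.58, array([478.6, -48.1, 115. ]))]
top 57.947404788525624 249.66365895459464 184.49370621439547 [ 502.56695155   -1.57863866 1214.2525508 ]
edge [(array([271.9, 219.4]), 0.26, array([470.6, -49.7, 115. ])), (array([247.9, 193.2]), 0.21, array([554.6,  24.6, 115. ]))]
flap_lip [(array([229.4, 202.2]), 0.94, array([527. ,  83.8, 115. ])), (array([ 94.7, 196.1]), 0.15, array([553.9, 515. , 115. ]))]
lemon [(array([245.7, 191.5]), 0.48, array([560.1,  31.5, 115. ]))]
station [(array([246.5, 193.5]), 0.9, array([559.1,  32.3,   0. ])), (array([ 91.1, 193.9]), 0.36, array([567.3, 582. ,   0. ]))]
bowl [(array([267.6, 152. ]), 0.96, array([685.3, -40.5, 115. ]))]
mwiko [(array([272.5, 219.6]), 0.62, array([470. , -51.6, 115. ]))]
0.7 [ 0.69062803 -0.15184324  0.6905985   0.15182314]
```

```bash
python3 - <<'E'
import cv2
for n,(x0,y0,x1,y1) in dict(scene=(160,110,360,260),top=(150,110,350,260)).items():
    i=cv2.imread(f"pics/{n}0.png"); cv2.imwrite(f"pics/{n}0z.png",cv2.resize(i[y0:y1,x0:x1],None,fx=4,fy=4,interpolation=cv2.INTER_CUBIC))
E
```

```text
(no output)
```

View pics/scene0.png

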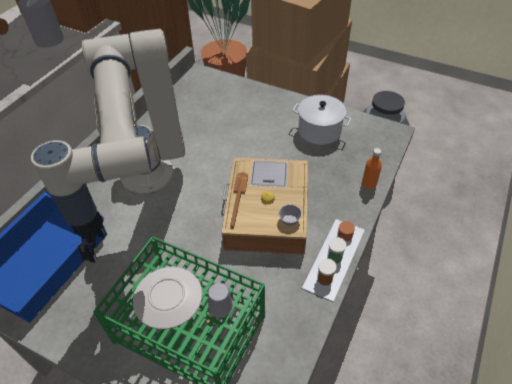

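View pics/top0.png

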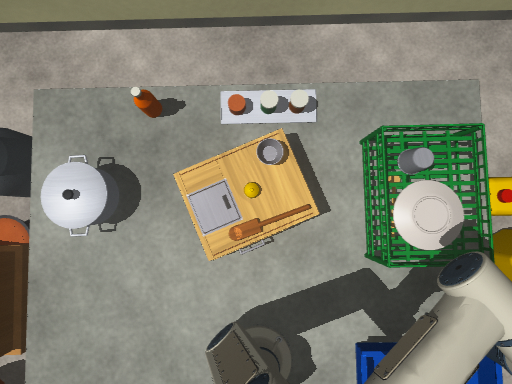

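```bash
sleep 1
```

```text
(no output)
```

View pics/top0z.png

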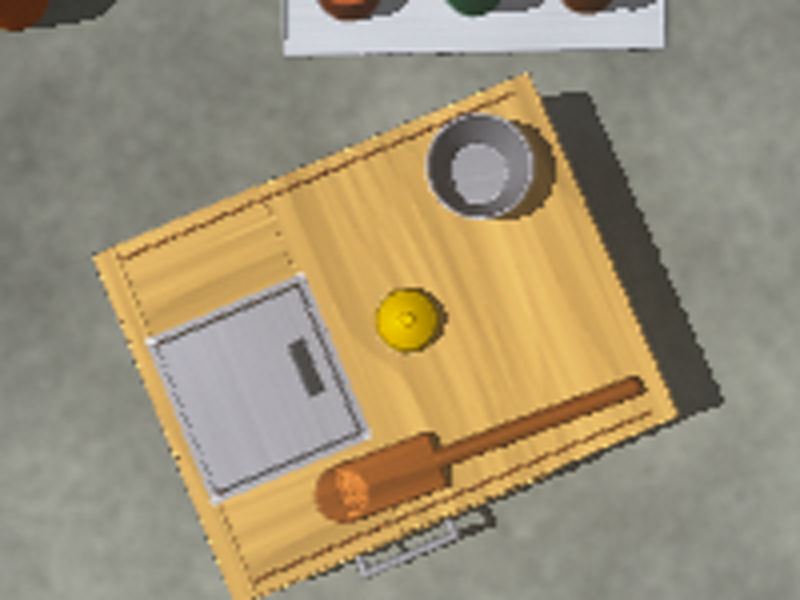

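View pics/scene0z.png

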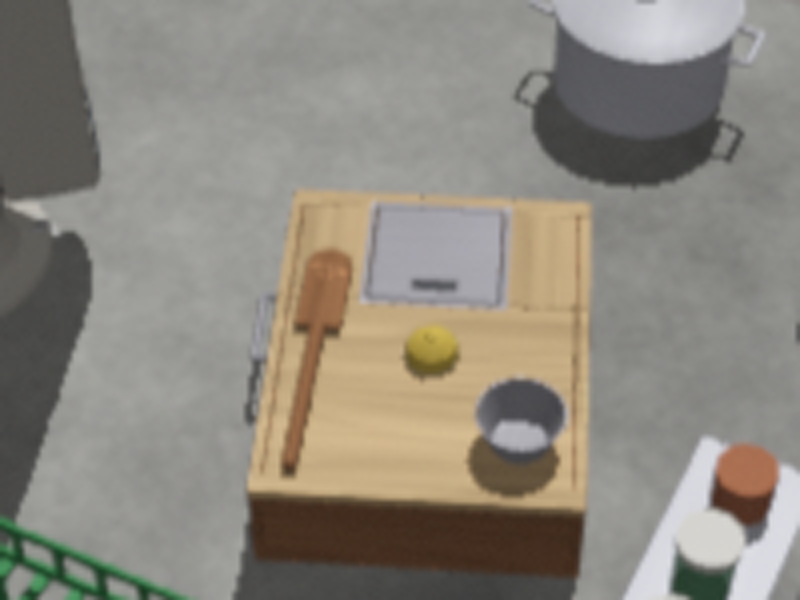

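The top view shows the flap at about (215,207), the lemon at (252,190), the mwiko along the front and the bowl in the back corner. I'll fit the station pose from the board corners and the lemon position from its outlines.

```bash
cat >> h.py <<'E'
from scipy.optimize import least_squares
import json
def st2w(P,p):
    c,s=np.cos(P[2]),np.sin(P[2]); p=np.asarray(p,float)
    return np.stack([P[0]+c*p[...,0]-s*p[...,1],P[1]+s*p[...,0]+c*p[...,1],p[...,2]],-1)
def w2st(P,w):
    c,s=np.cos(P[2]),np.sin(P[2]); a,b=w[0]-P[0],w[1]-P[1]
    return np.array([c*a+s*b,-s*a+c*b,w[2]])
_u=[(26*np.cos(e)*np.cos(a),26*np.cos(e)*np.sin(a),30*np.sin(e)) for e in np.linspace(0,np.pi/2,12) for a in np.linspace(0,2*np.pi,48)]
DOME=np.array(_u)
def lemon_mask(s):
    hsv=cv2.cvtColor(s["pixels"],cv2.COLOR_BGR2HSV)
    return hsv
def lemon_fit(obs,x0):
    # obs: list (snapshot, centroid px of mask)
    def pred(s,x):
        q=np.array([proj(s,d+[x[0],x[1],115]) for d in DOME]).astype(np.float32)
        h=cv2.convexHull(q); m=cv2.moments(h); return np.array([m["m10"]/m["m00"],m["m01"]/m["m00"]])
    r=least_squares(lambda x:np.concatenate([pred(s,x)-c for s,c in obs]),x0,diff_step=1e-3)
    return r.x,r.fun
def lemon_obs(n):
    s=arm.snapshot(n); o=arm.outline_of(n,"lemon")
    if not o: return s,None,0
    m=o[0]["mask"]; ys,xs=np.nonzero(m); return s,np.array([xs.mean(),ys.mean()]),(o[0]["p"],len(xs))
E
python3 - <<'E'
from h import *
S={n:arm.snapshot(n) for n in("scene","top")}
B=[(150,190),(150,-190),(-150,-190),(-150,190)]
obs=[]
for n,off,L in (("top",(150,110),[(93,255),(530,73),(680,412),(245,603)]),("scene",(160,110),[(592,203),(583,510),(250,492),(293,190)])):
    for b,u in zip(B,L): obs.append((n,(*b,115),(np.array(u)+.5)/4-.5+off))
F=[(65,170),(65,45),(-65,45),(-65,170)]
for n,off,L in (("top",(150,110),[(150,342),(300,277),(368,437),(215,500)]),("scene",(160,110),[(512,207),(504,306),(361,303),(374,200)])):
    for b,u in zip(F,L): obs.append((n,(*b,115),(np.array(u)+.5)/4-.5+off))
def f(P,sel=None): return np.concatenate([proj(S[n],st2w(P,b))-u for n,b,u in obs if sel in(None,n)])
for sel in(None,"top","scene"):
    r=least_squares(f,[556,25,.4],args=(sel,),x_scale=[10,10,.1]); print(sel,r.x.round(3),np.abs(r.fun).max().round(2))
    if sel is None: P=r.x; print(r.fun.reshape(-1,2).round(1).tolist())
json.dump(P.tolist(),open("P.json","w"))
ob=[]
for n in S:
    s,c,i=lemon_obs(n); print(n,c,i); ob.append((s,c))
for o in (ob,ob[:1],ob[1:]):
    x,res=lemon_fit(o,[560,10]); print(x,res.round(2),w2st(P,[*x,115]).round(1))
print("bowl",w2st(P,onz(S["top"],arm.spot_point("top","bowl")[0]["centre"],115)))
E
```

```text
None [5.55833e+02 3.08570e+01 3.89000e-01] 1.93
[[0.1, -0.1], [-0.2, -1.3], [0.5, 0.1], [-1.8, 0.3], [-0.6, -0.8], [0.9, -0.7], [-1.2, -0.7], [-0.0, -0.9], [1.7, 0.1], [0.3, 0.8], [-0.7, -1.5], [1.2, -1.6], [-1.9, 0.8], [-1.1, -0.8], [0.8, -1.7], [0.2, 1.1]]
top [5.54633e+02 3.13140e+01 3.90000e-01] 1.83
scene [5.58041e+02 2.92240e+01 3.86000e-01] 1.48
scene [267.30833333 197.4       ] (0.66, 120)
top [251.22477064 189.59633028] (0.57, 218)
[566.53077587  12.66424123] [-0.03 -0.68  0.38 -0.22] [  3.  -20.9 115. ]
[568.0703332    9.71010487] [ 0. -0.] [  3.3 -24.2 115. ]
[565.85554887  13.89143114] [-0. -0.] [  2.8 -19.5 115. ]
bowl [  90.82625158 -121.95108896  115.        ]
```

```bash
cat >> h.py <<'E'
from scipy.spatial.transform import Rotation as Rn
P=np.array(json.load(open("P.json"))) if __import__("os").path.exists("P.json") else None
SGN=1
def quat(phi,sgn=None):
    sgn=SGN if sgn is None else sgn
    c,s=np.cos(P[2]),np.sin(P[2]); ey=np.array([-s,c,0]); ez=np.array([0,0,1.])
    ax=-np.sin(phi)*ey-np.cos(phi)*ez; j=sgn*(np.cos(phi)*ey-np.sin(phi)*ez)
    q=Rn.from_matrix(np.stack([ax,j,np.cross(ax,j)],1)).as_quat(); return q[[3,0,1,2]]
def tcp(x,yb,zb,phi):
    # TCP so that inner tip of back (station -y) finger of the open gripper is at station (x,yb,zb)
    d=np.array([-np.sin(phi),-np.cos(phi)]); j=np.array([np.cos(phi),-np.sin(phi)])
    p=np.array([yb,zb])+42.5*j+13*d
    return st2w(P,[x,p[0],p[1]])
E
python3 - <<'E'
from h import *
for sg in(1,-1):
    for phi in (0,.45):
        for yb in(-56,-14,30):
            q=arm.solve_ik(tcp(3,yb,119,phi),quat(phi,sg)); print(sg,phi,yb,None if q is None else np.round(q,2))
E
```

```text
1 0 -56 [ 0.31  0.35 -0.08  0.   -1.14 -1.49]
1 0 -14 [ 0.39  0.33 -0.12  0.   -1.12 -1.57]
1 0 30 [ 0.47  0.31 -0.15  0.   -1.12 -1.66]
1 0.45 -56 [ 0.55  0.34 -0.44  0.56 -0.94 -2.1 ]
1 0.45 -14 [ 0.63  0.34 -0.44  0.53 -0.98 -2.16]
1 0.45 30 [ 0.72  0.34 -0.43  0.5  -1.02 -2.22]
-1 0 -56 [ 0.31  0.35 -0.08  0.   -1.14  1.65]
-1 0 -14 [ 0.39  0.33 -0.12  0.   -1.12  1.57]
-1 0 30 [ 0.47  0.31 -0.15  0.   -1.12  1.49]
-1 0.45 -56 [ 0.55  0.34 -0.44  0.56 -0.94  1.04]
-1 0.45 -14 [ 0.63  0.34 -0.44  0.53 -0.98  0.99]
-1 0.45 30 [ 0.72  0.34 -0.43  0.5  -1.02  0.93]
```

```bash
python3 - <<'E'
from h import *
p=arm.current_tcp_pos(); arm.servo_line([p[0],p[1],400],rate=250)
arm.reach(tcp(3,-57,300,0),quat(0))
arm.servo_line(tcp(3,-57,170,0),rate=200)
for n in("scene","top"):
    s=arm.snapshot(n); x0,y0=(160,110) if n=="scene" else (150,110)
    cv2.imwrite(f"pics/{n}1.png",cv2.resize(s["pixels"][y0:y0+150,x0:x0+200],None,fx=4,fy=4,interpolation=cv2.INTER_CUBIC))
print(arm.current_t(),arm.current_gripper_width(),arm.current_contact_force())
E
```

```text
5.0083 85.41556436373276 [0.19592816 0.55712491 0.04293083]
```

View pics/scene1.png

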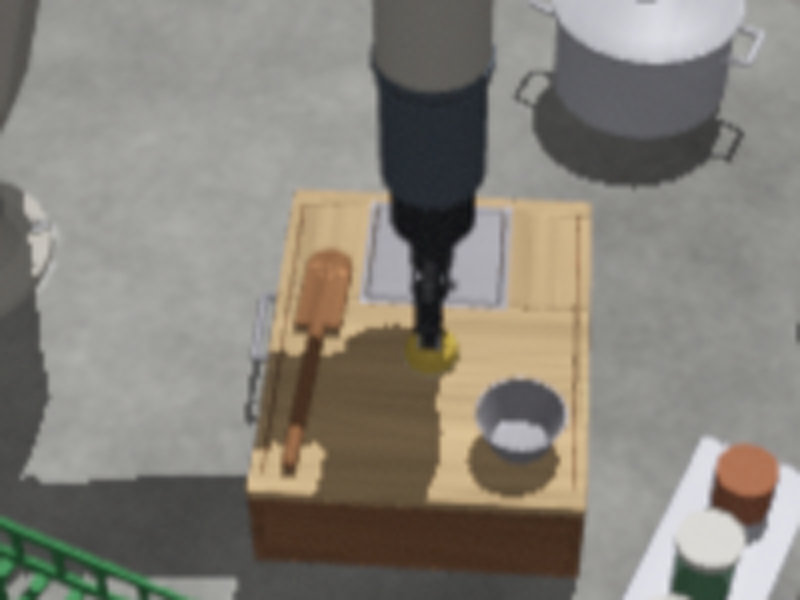

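View pics/top1.png

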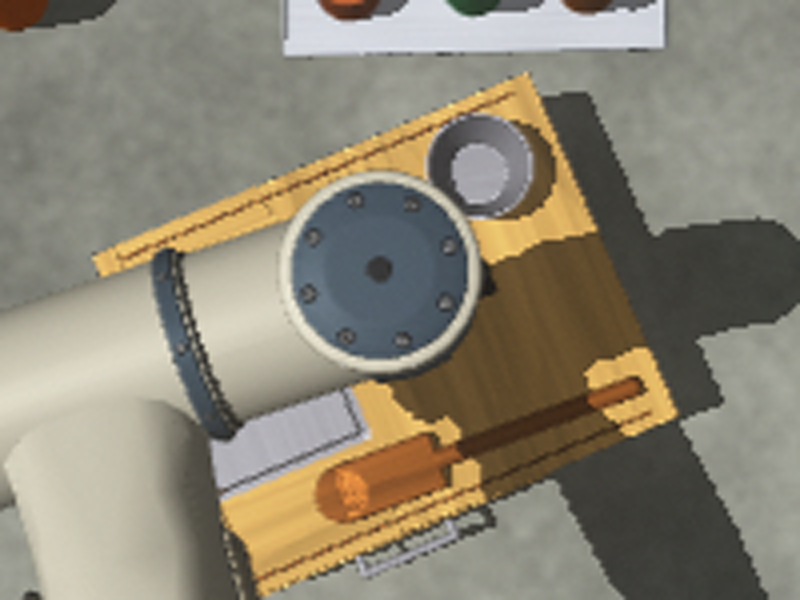

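The scene view has the back finger at about (429,340), lined up with the lemon at (432,350). Next I descend behind the lemon and push it towards the edge, with the front finger hovering over the shut flap.

```bash
python3 - <<'E'
from h import *
arm.servo_line(tcp(3,-57,119,0),rate=60)
print(arm.current_contact_force())
arm.servo_line(tcp(3,-12,119,0),rate=40)
print(arm.current_contact_force())
s=arm.snapshot("scene"); x0,y0=200,140
print([ (d["p"],d["extent"]) for d in arm.outline_of("scene","lemon")])
cv2.imwrite("pics/scene2.png",cv2.resize(s["pixels"][y0:y0+100,x0:x0+133],None,fx=6,fy=6,interpolation=cv2.INTER_CUBIC))
print(arm.current_t(),arm.current_tcp_pos(),tcp(3,-12,119,0))
E
```

```text
[0.42844749 0.04291115 0.25178994]
[-0.12563491  0.27430161  0.40293235]
[(0.65, [274.3, 193.7, 10.0, 8.3])]
7.3833 [547.02818837  60.03883655 105.89390089] [547.04590104  60.2177814  106.        ]
```

View pics/scene2.png

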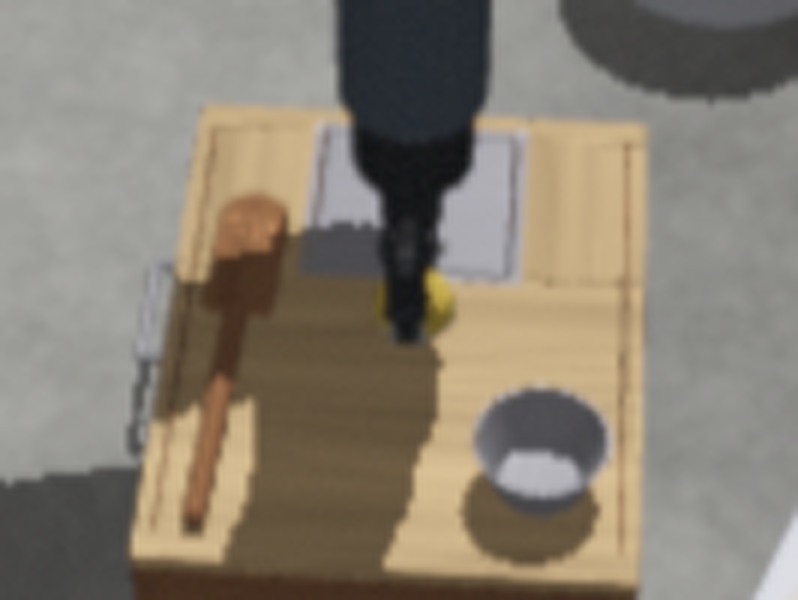

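```bash
python3 - <<'E'
from h import *
s=arm.snapshot("scene")
for q in [(3,14,115),(8,14,115),(3,14,130),(3,-12,119),(-8,-27,119),(14,-27,119)]:
    print(q,((proj(s,st2w(P,q))-[200,140]+.5)*6).round())
E
```

```text
(3, 14, 115) [410. 307.]
(8, 14, 115) [418. 307.]
(3, 14, 130) [410. 291.]
(3, -12, 119) [408. 334.]
(-8, -27, 119) [388. 351.]
(14, -27, 119) [424. 353.]
```

The lemon sits about 5 mm to the +x side of the finger. I'll back off slightly, shift over, then tilt about the back fingertip so the front finger opens the flap.

```bash
python3 - <<'E'
from h import *
arm.servo_line(tcp(3,-17,119,0),rate=60)
arm.servo_line(tcp(8,-17,119,0),rate=60)
for phi in(.15,.3,.45):
    arm.servo_line(tcp(8,-17,119,phi),quat(phi),rate=30)
    print(phi,arm.current_contact_force().round(1),arm.current_t())
arm.wait(.3)
s=arm.snapshot("scene"); x0,y0=200,140
cv2.imwrite("pics/scene3.png",cv2.resize(s["pixels"][y0:y0+100,x0:x0+133],None,fx=6,fy=6,interpolation=cv2.INTER_CUBIC))
print(arm.current_tcp_pos(),tcp(8,-17,119,.45))
E
```

```text
0.15 [-0.3  0.1  1. ] 8.3083
0.3 [-0.6 -0.7  2.1] 8.6833
0.45 [-1.6 -1.3  1.7] 9.0583
[557.56499258  48.00118447  89.17908528] [557.31617871  48.33918728  88.80815247]
```

View pics/scene3.png

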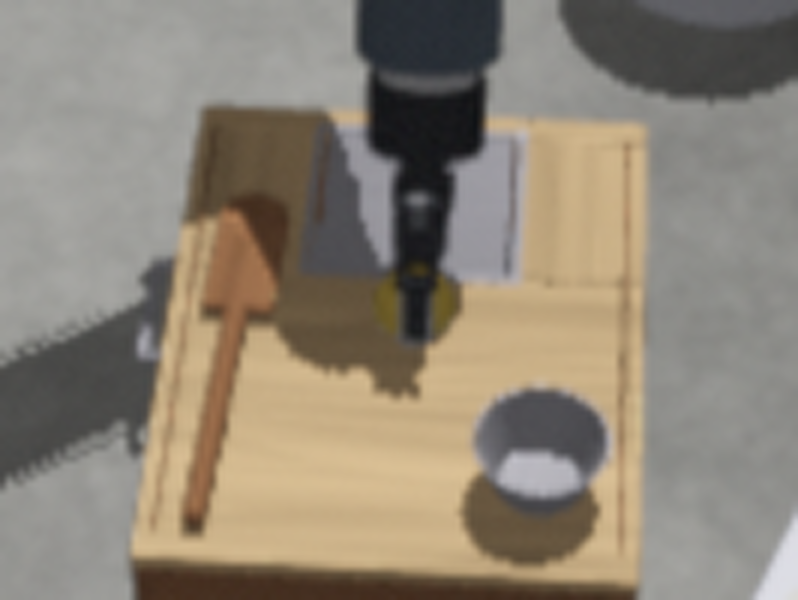

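The lemon (centre about 417, 300) is now centred on the finger. The 1.7 N vertical reaction, with the tip 40 mm below the board, matches the flap being open. Pushing now.

```bash
python3 - <<'E'
from h import *
x0,y0=200,140
for k,yb in enumerate((0,14,24,30)):
    arm.servo_line(tcp(8,yb,119,.45),rate=40)
    f=arm.current_contact_force(); s=arm.snapshot("scene"); o=arm.boxes_of("scene","lemon")
    print(yb,f.round(1),round(arm.current_t(),2),[(d["p"],np.round(d["extent"],0)) for d in o][:2])
    cv2.imwrite(f"pics/scene4_{k}.png",cv2.resize(s["pixels"][y0:y0+100,x0:x0+133],None,fx=6,fy=6,interpolation=cv2.INTER_CUBIC))
a=[cv2.resize(cv2.imread(f"pics/scene4_{k}.png"),(399,300)) for k in range(4)]
cv2.imwrite("pics/scene4.png",np.vstack([np.hstack(a[:2]),np.hstack(a[2:])]))
E
```

```text
0 [-0.3 -0.2  1.9] 10.08 [(0.69, array([270., 175.,  29.,  28.])), (0.54, array([270., 190.,  17.,   7.]))]
14 [-1.3 -0.8  2.8] 10.68 []
24 [-0.9 -1.7  2.6] 11.18 []
30 [-0.2  0.1 -0. ] 11.58 []
```

View pics/scene4.png

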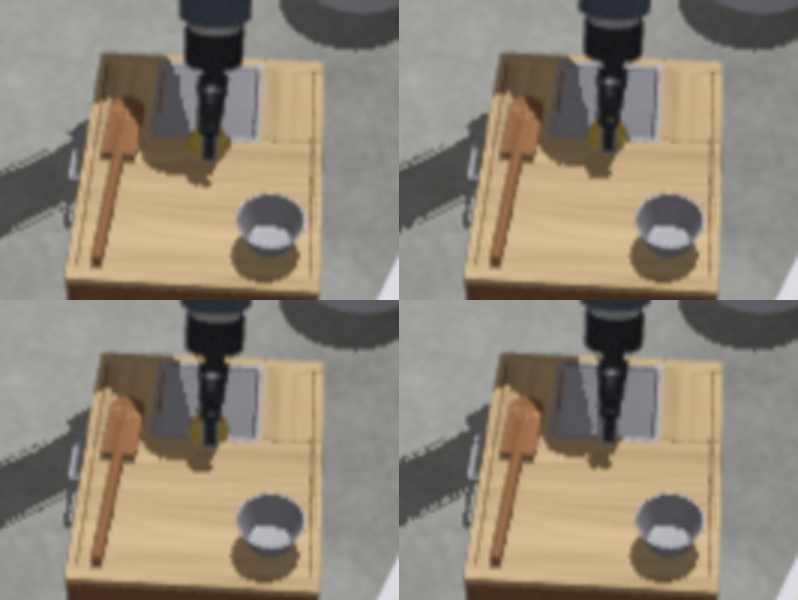

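```bash
python3 - <<'E'
from h import *
arm.wait(.5); x0,y0=200,140
for _ in range(3): print(arm.current_contact_force().round(2),arm.current_t()); arm.wait(.1)
a=[]
s=arm.snapshot("scene"); a.append(cv2.resize(s["pixels"][140:200,225:305],(800,600),interpolation=cv2.INTER_CUBIC))
cv2.imwrite("pics/s5.png",a[0])
E
```

```text
[-0.04 -1.43  2.63] 12.0833
[ 0.01 -0.43  2.16] 12.1833
[ 0.3  -1.1   3.23] 12.2833
```

View pics/s5.png

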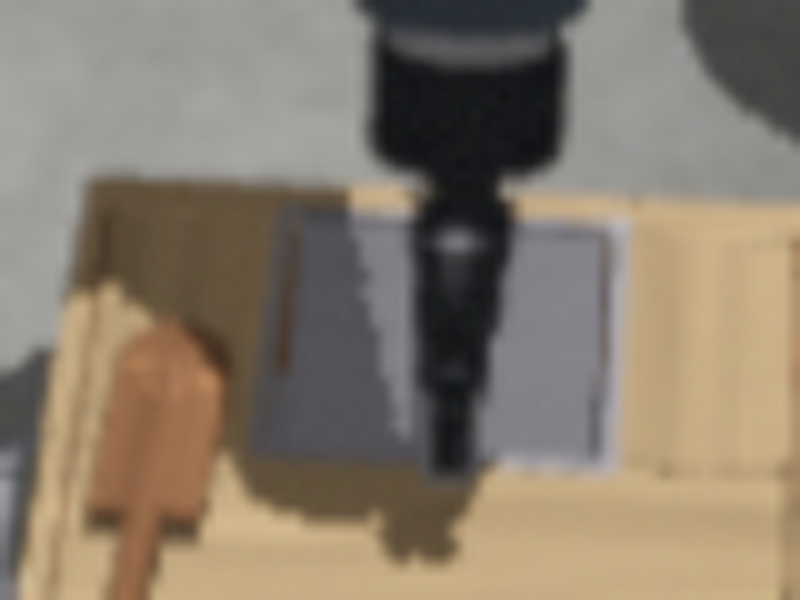

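The lemon is no longer visible and the flap reaction is still about 2.7 N, so it has dropped. I'll withdraw along the finger axis and check that the flap shuts.

```bash
python3 - <<'E'
from h import *
p=tcp(8,30,119,.45); d=st2w(P,[0,np.sin(.45),np.cos(.45)])-st2w(P,[0,0,0])
arm.servo_line(p+d*90,rate=50)
q=arm.current_tcp_pos(); arm.servo_line([q[0],q[1],380],rate=200)
arm.reach([300,-330,420],arm.current_tool_rot())
arm.wait(.3)
for n in("scene","top"):
    s=arm.snapshot(n); x0,y0=(180,130) if n=="scene" else (165,120)
    cv2.imwrite(f"pics/{n}6.png",cv2.resize(s["pixels"][y0:y0+120,x0:x0+160],None,fx=5,fy=5,interpolation=cv2.INTER_CUBIC))
    print(n,[(d["p"],np.round(d["extent"])) for d in arm.boxes_of(n,"lemon")])
print(arm.current_t(),arm.current_contact_force())
E
```

```text
scene []
top []
17.9417 [0.71187935 0.03060889 0.80282752]
```

View pics/scene6.png

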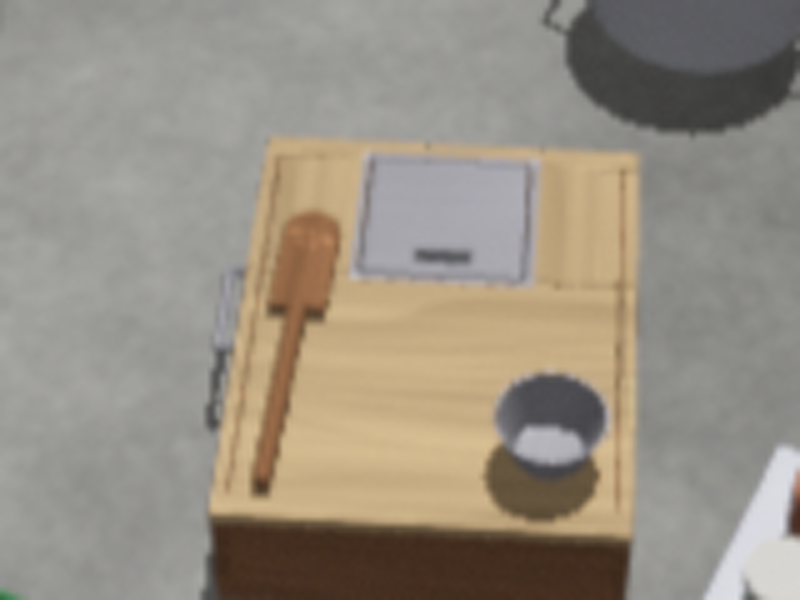

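View pics/top6.png

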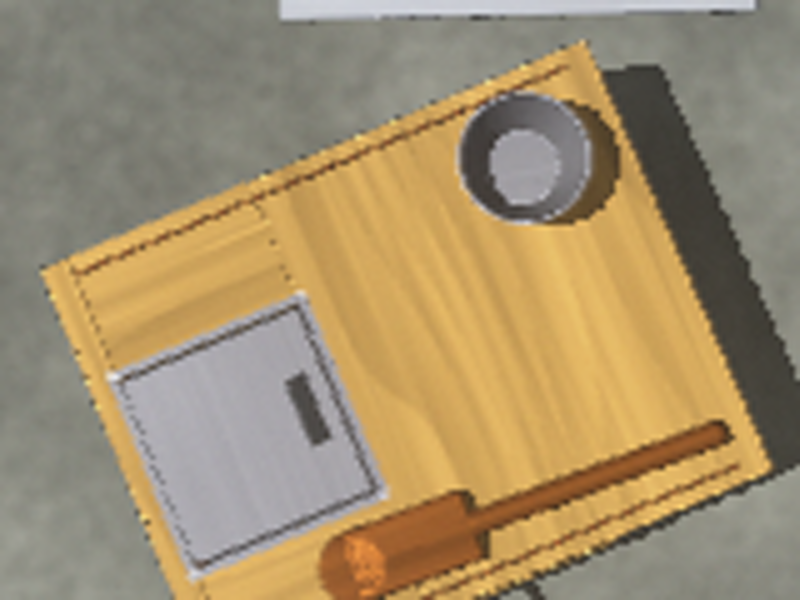

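```bash
python3 - <<'E'
from h import *
for n in("scene","top"):
    s=arm.snapshot(n); a=cv2.imread(f"pics/{n}0.png").astype(int); d=np.abs(a-s["pixels"]).max(2)
    m=np.zeros(d.shape,np.uint8); cv2.fillPoly(m,[np.array([proj(s,st2w(P,q)) for q in[(70,175,115),(70,40,115),(-70,40,115),(-70,175,115)]]).astype(np.int32)],1)
    print(n,"flap region max/mean diff",d[m>0].max(),d[m>0].mean())
print(arm.current_t()); arm.finish_job()
E
```

```text
scene flap region max/mean diff 4 2.1448349307774226
top flap region max/mean diff 8 3.8019009504752375
18.0417
the job is handed in; nothing more can be done
```

The lemon half went through the opening into the pan and the flap closed again. I handed the job in at about 18 s; no verdict is reported.

**What I did:** With the gripper open, I pushed the lemon to about 30 mm before the edge using the back finger. I then tilted the tool so the front finger pressed the flap down to an estimated 0.35 rad, and pushed the lemon over the edge. Once it had dropped, I withdrew along the finger axis and moved the arm clear. The measured tool forces, read at each stop, stayed around 3 N.

**Last checks:**
- **Lemon:** Neither camera nor the networks find it on the board any more. I could not see it in the pan because the board hides it, so its resting there is inferred.
- **Flap:** In both cameras the flap area matches the first pictures to within 8 of 255 grey levels, so it is flush.
- **Bystanders:** The bowl and mwiko look unmoved by eye. I did not look at the plate, cup, spoon or pot again at the end; the arm was lifted high past the rack on the way in and out.
- **Pose fits:** The lemon position from the two cameras differed by about 5 mm, and it drifted about 5 mm sideways in the first push. I corrected for the drift before the final push.

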